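Fold down the locking tabs of a shield box with one sweep of a fingertip

TASK

Five locking tabs stand half up in an L-shaped row on the cover of the flat aluminium box. Trace the row lightly with a fingertip, starting at the end next to the two brass jacks and going on round the corner to the last tab, so that each tab in turn is folded flat down onto the cover and stays down. Pick nothing up, do not shove the box along the bench, leave the things on and around it where they stand, and finish clear of everything.

Things in the scene. Friction and masses are not known exactly. Their poses are not given: they have to be found in the camera images.
- shield_box: flat loose aluminium box with grey cover, 130 (x) x 170 (y) x 26 mm high, about 0.9 kg; origin at the centre of its underside, z up. Two brass jacks on its +y wall. On the cover five steel tabs (28 long, 12 wide, 3 mm thick) in an L: 1 to 3 along the -x edge, 4 and 5 along the -y edge; corner of the L at x -50, y -68 mm. A flat tab's upper side is 29 mm above the underside
- tab1 (a joint): angle of tab 1 of the row, counted from the jack end (rad): 0 flat on the cover, positive free end raised; starts at 0.30 to 0.45. Its hinge is at x -50, y 72 mm in the box's frame; from there the tab points along the box's -y, so a finger following the row meets the hinge first and rides up it like a ramp. Stiff: stays where left, about 0.3 N at the free end
- tab1_tip (a point): middle of the upper side of tab 1's rounded free end, 28 mm from its hinge; moves with the tab
- tab2 (a joint): angle of tab 2 of the row, counted from the jack end (rad): 0 flat on the cover, positive free end raised; starts at 0.30 to 0.45. Its hinge is at x -50, y 30 mm in the box's frame; from there the tab points along the box's -y, so a finger following the row meets the hinge first and rides up it like a ramp. Stiff: stays where left, about 0.3 N at the free end
- tab2_tip (a point): middle of the upper side of tab 2's rounded free end, 28 mm from its hinge; moves with the tab
- tab3 (a joint): angle of tab 3 of the row, counted from the jack end (rad): 0 flat on the cover, positive free end raised; starts at 0.30 to 0.45. Its hinge is at x -50, y -12 mm in the box's frame; from there the tab points along the box's -y, so a finger following the row meets the hinge first and rides up it like a ramp. Stiff: stays where left, about 0.3 N at the free end
- tab3_tip (a point): middle of the upper side of tab 3's rounded free end, 28 mm from its hinge; moves with the tab
- tab4 (a joint): angle of tab 4 of the row, counted from the jack end (rad): 0 flat on the cover, positive free end raised; starts at 0.30 to 0.45. Its hinge is at x -30, y -68 mm in the box's frame; from there the tab points along the box's +x, so a finger following the row meets the hinge first and rides up it like a ramp. Stiff: stays where left, about 0.3 N at the free end
- tab4_tip (a point): middle of the upper side of tab 4's rounded free end, 28 mm from its hinge; moves with the tab
- tab5 (a joint): angle of tab 5 of the row, counted from the jack end (rad): 0 flat on the cover, positive free end raised; starts at 0.30 to 0.45. Its hinge is at x 12, y -68 mm in the box's frame; from there the tab points along the box's +x, so a finger following the row meets the hinge first and rides up it like a ramp. Stiff: stays where left, about 0.3 N at the free end
- tab5_tip (a point): middle of the upper side of tab 5's rounded free end, 28 mm from its hinge; moves with the tab
- dust_cap: black ribbed round cap, 21 mm across, 18 mm tall, standing on the box's cover; to be left alone; origin at the centre of its underside
- flux_jar: small amber jar with white lid, 37 mm across, 28 mm tall, standing on the box's cover; to be left alone; origin at the centre of its underside
- torque_wrench: slim metal torque spanner, 24x156x15 mm, lying in front of the box; to be left alone; origin at the centre of its underside
- marker: black marker pen, 15x101x16 mm, lying in front of the box; to be left alone; origin at the centre of its underside
- tape_roll: roll of yellow tape lying flat, 82 mm across, 18 mm tall, right of the box; to be left alone; origin at the centre of its underside

How it is judged (in metres and radians):
On the way, in this order (a step that is already met when the one before it is completed fails the run):
1. tab 1 is folded flat (under 0.12 rad) before the next one (value of joint tab1 below 0.12 rad), for 0.04 s.
2. tab 2 is folded flat (under 0.12 rad) before the next one (value of joint each of tab1, tab2 below 0.12 rad), for 0.04 s.
3. tab 3 is folded flat (under 0.12 rad) before the next one (all of step 2 and value of joint tab3 below 0.12 rad), for 0.04 s.
4. tab 4 is folded flat (under 0.12 rad) before the next one (all of step 3 and value of joint tab4 below 0.12 rad), for 0.04 s.
5. tab 5 is folded flat (under 0.12 rad) (all of step 4 and value of joint tab5 below 0.12 rad), for 0.04 s.
At the end, for the whole second after the job is handed in: All five tabs lie flat (each under 0.12 rad, free end less than 3.4 mm up), folded one after the other in the order of the row; the box rests flat within 25 mm of where it was, the things on its cover within 20 mm and the others within 30 mm (all of step 5 and distance of shield_box from where it was at the start of the episode below 0.025 m and angle between shield_box's own z axis and vertical below 0.05 rad and linear speed of shield_box below 0.01 m/s and distance of each of dust_cap, flux_jar from where it was at the start of the episode below 0.02 m and distance of each of torque_wrench, marker, tape_roll from where it was at the start of the episode below 0.03 m); the robot touches nothing.
It fails at once if the box is shoved more than 25 mm, or lifted or tipped (distance of shield_box from where it was at the start of the episode above 0.025 m or height (world z) of shield_box above 0.01 m or angle between shield_box's own z axis and vertical above 0.1 rad).
It fails at once if the robot presses on the box or its tabs with more than 25 N (contact force between the arm and shield_box above 25 N).
It fails at once if a bystander is moved or lifted (20 mm on the cover, 30 mm elsewhere) (distance of any of dust_cap, flux_jar from where it was at the start of the episode above 0.02 m or distance of any of torque_wrench, marker, tape_roll from where it was at the start of the episode above 0.03 m).
It also fails if it takes over 45 s, if anything falls off the work surface, if the arm or the gripper's body presses on something with over 40 N, if the wrist force passes 120 N, or if a joint passes its speed limit or range.

ROBOT

A 6-joint arm with a two-finger parallel gripper is mounted at the origin on the work surface; the furniture and walls round the work are solid. World frame = base frame: x ahead of the robot, y to its left, z up, the work surface at z = 0. Lengths are in mm, angles in rad, forces in N, time in s.
With the tool pointing down it reaches from about 350 to 925 mm from the base axis. Payload 6.4 kg.
Tool frame: the origin (TCP) lies midway between the tips of the shut fingers; the grasp point (between the pads) lies 19 mm behind it (hold_point_z is the distance from the TCP to the grasp point, in mm); z points along the fingers, y is the line along which they close (so a half turn about z gives the same grasp; the last joint's range is limited). The gripper opens to 85 mm and grips with 20 to 120 N. Pads are 22 mm wide; open, the fingers measure 114 mm over their backs; the gripper's body (76 mm by 85 mm) begins 54 mm behind the grasp point. The pads swing forward as they close: fully open they stand 13 mm farther back than shut.
Start: joints at [1.111, 0.245, 1.558, -0, 1.339, -0.174], TCP at [183.248, 623.646, 231.29] pointing down, gripper open.
Joint ranges: [-3.13, 3.13], [-1.02, 2.26], [0.13, 2.54], [-0.95, 4.09], [0.21, 2.88], [-2.74, 2.74]. Speed limits (rad/s): [2.57, 2.57, 3.14, 3.14, 3.14, 3.14].

INTERFACE

Orientations are given as [roll, pitch, yaw] about the fixed x, y, z axes, in that order (R = Rz(yaw) Ry(pitch) Rx(roll)).
In Python, from plant import sense, grab_frame, job_done, hold_point_z gives the robot as it stands.
- The arm moves only by the shell command python3 -m inch 'ROWS' [FORCE]. ROWS is JSON, a list that holds one entry, the list of rows, each a list of 7 numbers: the shift along the tool's x, y, z in m, then the turn, a rotation vector about the tool's x, y, z in rad, then the opening in per cent of the stroke, from 0 (shut) to 100 (fully open). A call has 1 to 10 rows; each row shifts and turns the commanded pose from where the row before left it, along the tool's axes as they then stand; what a row does not reach is not made up. A row lasts 1/10 s, in which the tool goes at most 50 mm and 8.59 degrees, less where a joint would pass 70% of its speed; a pose out of reach is approached as far as the arm can. A call with a gripper value outside its range is refused whole. The fingers move at their own pace and stop on an object; FORCE is the grip in N (left out, the last holds). Time passes only in rows, so rows that do not move let the fingers close. It gives the time, the measured TCP pose, the force, the opening and the grip force at its end, in the units of the state.
- sense(): the state, without advancing time (a new reading comes with each control period).
- grab_frame(name): name is "scene" or "side" or "wrist"; returns a dict with "img" (420x560x3 uint8, blue, green, red), "camera_matrix" (3x3 intrinsics, pixels), "D" ([k1, k2, p1, p2, k3] as OpenCV has them; the pictures are not rectified), "origin" and "rotation" of the camera in the world. Camera axes: x right, y up, looking along -z (the intrinsics and any distortion apply to the point x, -y, -z); pixel columns grow to the right and rows downward; lengths in mm; the calibration is good to about 2 mm. A picture is of the moment at which its call begins. There is no depth.
- job_done(): hands the job in; it is judged then, once.
The state is a dict: "clock": time; "qpos": joint angles; "joint_velocities": joint speeds; "effort": joint torques, N m; "position": TCP position; "ee_rot": TCP orientation; "ft_force": force on the tool from outside, world axes, zero at the start; "ft_torque": the same for the moment, N m; "width": finger opening in mm; "grip_force": force on a finger pad.
Only numpy, scipy, OpenCV 4.12 (cv2) and the standard library are available. Lean on these libraries where they do the work, as an engineer would, in place of code of your own. Each camera call takes 0.05 s, during which the arm holds its last target. There are 200 camera calls.

## Working session

There is one attempt and no reset: what is moved stays moved. The work goes in short steps, Python scripts to look and compute and a shell command to move; the robot and the scene stay as the last step left them, time stands still between calls to the robot, and variables do not carry over. Pictures are saved under pics/ and viewed, at most 10 in all, crops included, and the job is handed in when it is done.

```bash
ls; mkdir -p pics; python3 - <<'E'
from plant import *
import cv2
print(sense())
for n in("scene","side","wrist"):
    f=grab_frame(n); cv2.imwrite(f"pics/{n}0.png",f["img"]); print(n,f["camera_matrix"],f["D"],f["origin"],f["rotation"])
E
```

```text
pics
{'clock': 0.0, 'qpos': array([ 1.11090612e+00,  2.45816769e-01,  1.55907933e+00, -2.31682239e-05,
        1.33872008e+00, -1.74103569e-01]), 'joint_velocities': array([-0.00135775,  0.00014329,  0.00036179, -0.00113321, -0.0002303 ,
       -0.00131272]), 'effort': array([ 8.82473942e-04, -4.29503131e+01, -3.26134372e+01, -5.07937227e-05,
        5.40680165e-03,  3.22374490e-06]), 'position': array([182.97812028, 623.09645336, 230.14350439]), 'ee_rot': array([-3.13959582e+00, -3.28330111e-04,  2.85581104e+00]), 'ft_force': array([-0.18947171,  0.57662285,  0.15487832]), 'ft_torque': array([ 0.05954524,  0.05073326, -0.04237555]), 'grip_force': 0.0, 'width': 85.26384244483968}
scene [[455.01821121   0.         281.48549744]
 [  0.         455.01821121 208.87147067]
 [  0.           0.           1.        ]] [-0.15059562  0.          0.          0.          0.        ] [  17.33736338 -390.99092338  669.21872482] [ 0.7823659   0.01859636 -1.09847417]
side [[438.44245185   0.         277.44966009]
 [  0.         438.44245185 208.66986447]
 [  0.           0.           1.        ]] [-0.00500772  0.          0.          0.          0.        ] [463.17727541 556.70532182 612.0065899 ] [ 0.85463822 -0.01698658 -3.00443059]
wrist [[304.28121449   0.         277.55694808]
 [  0.         304.28121449 209.44044943]
 [  0.           0.           1.        ]] [-0.02588686  0.          0.          0.          0.        ] [113.75907695 644.20394908 372.7838181 ] [-0.28898229  0.00252334  1.28412546]
```

View pics/scene0.png

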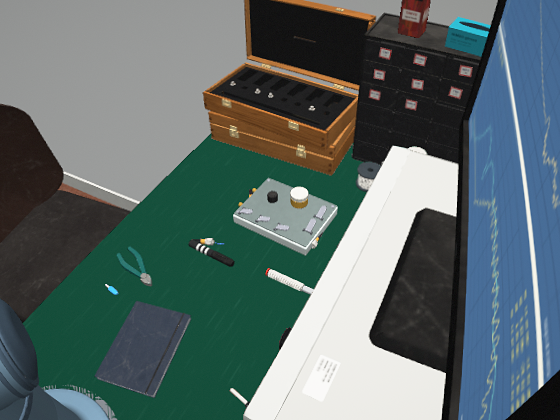

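View pics/side0.png

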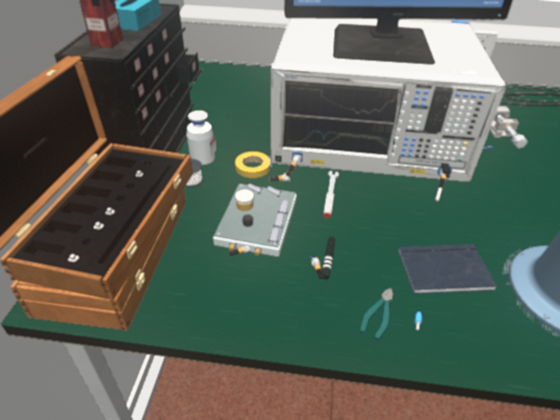

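The scene view shows the box around (285,215), with its jacks at left (240–255,190–207). In the side view the box spans (217–297, 186–250), jacks at the bottom (240,248), tabs 1–3 down the right edge and 4–5 along the top.

```bash
cat >h.py <<'E'
import numpy as np,cv2
from scipy.spatial.transform import Rotation as R
from plant import *
def ray(f,px,z):
    p=np.array(px,float).reshape(-1,1,2)
    u=cv2.undistortPoints(p,f["camera_matrix"],np.array(f["D"])).reshape(-1,2)
    d=np.c_[u[:,0],-u[:,1],-np.ones(len(u))]@R.from_euler('xyz',f["rotation"]).as_matrix().T
    o=np.array(f["origin"]); return (o+d*((z-o[2])/d[:,2:]))
def proj(f,P):
    M=R.from_euler('xyz',f["rotation"]).as_matrix(); c=(np.array(P)-f["origin"])@M
    c=c*[1,-1,-1]; return cv2.projectPoints(c,np.zeros(3),np.zeros(3),f["camera_matrix"],np.array(f["D"]))[0].reshape(-1,2)
E
python3 - <<'E'
from h import *
s=grab_frame("side");c=grab_frame("scene")
print(ray(s,[(244,186),(297,190),(283,244),(217,238)],26).round(0))
print(ray(c,[(269,180),(337,208),(309,245),(234,213)],26).round(0))
for n,f,b in(("s",s,(190,140,370,290)),("c",c,(170,150,350,300))):
    i=f["img"][b[1]:b[3],b[0]:b[2]]; cv2.imwrite(f"pics/{n}1.png",cv2.resize(i,None,fx=4,fy=4,interpolation=cv2.INTER_CUBIC))
E
```

```text
[[ 627. -174.   26.]
 [ 512. -179.   26.]
 [ 521.  -14.   26.]
 [ 646.  -11.   26.]]
[[ 647.  -26.   26.]
 [ 632. -188.   26.]
 [ 520. -178.   26.]
 [ 530.  -10.   26.]]
```

View pics/s1.png

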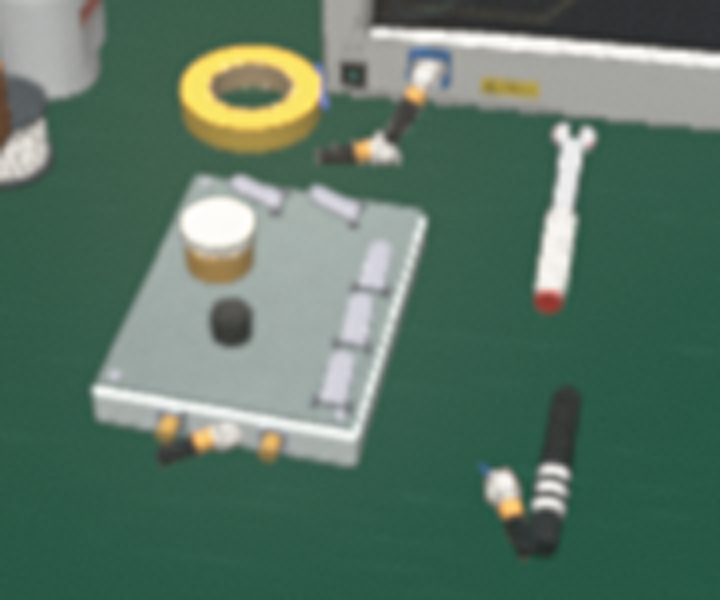

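View pics/wrist0.png

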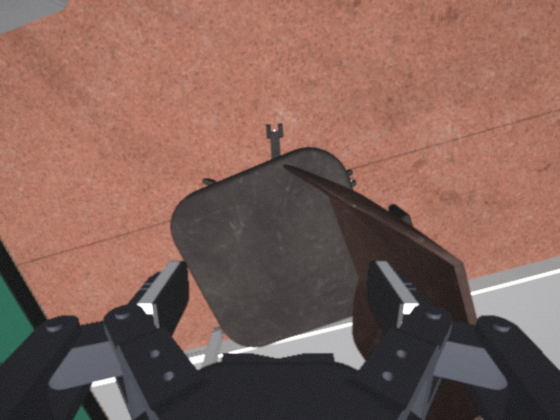

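The crop shows the tabs: 1 at (335,380), 2 at (355,318), 3 at (374,265), 4 at (335,205), 5 at (257,192), with the jar at (217,235) and cap at (231,322). The wrist view shows only the floor off the table at present. The box is near (579,-97) with a yaw of about -0.06. I'll turn the tool, close the fingers and move above it.

```bash
python3 -m inch '[[[0,0,0,0,0,0.149,0],[0,0,0,0,0,0.149,0],[0,0,0,0,0,0.149,0],[0,0,0,0,0,0.149,0],[0,0,0,0,0,0.149,0],[0,0,0,0,0,0.149,0],[0,0,0,0,0,0.149,0],[0,0,0,0,0,0.149,0],[0,0,0,0,0,0.149,0]]]' 20
python3 -m inch '[[[-0.04,0.026,0,0,0,0,0],[-0.04,0.026,0,0,0,0,0],[-0.04,0.026,0,0,0,0,0],[-0.04,0.026,0,0,0,0,0],[-0.04,0.026,0,0,0,0,0],[-0.04,0.026,0,0,0,0,0],[-0.04,0.026,0,0,0,0,0],[-0.04,0.026,0,0,0,0,0]]]'
python3 -m inch '[[[-0.04,0.026,0,0,0,0,0],[-0.04,0.026,0,0,0,0,0],[-0.04,0.026,0,0,0,0,0],[-0.04,0.026,0,0,0,0,0],[-0.04,0.026,0,0,0,0,0],[-0.04,0.026,0,0,0,0,0],[-0.04,0.026,0,0,0,0,0],[-0.04,0.026,0,0,0,0,0],[0,0,0,0,0,0,0],[0,0,0,0,0,0,0]]]'
python3 - <<'E'
from h import *
s=sense();print(s["clock"],s["position"],s["ee_rot"],s["width"],s["ft_force"])
f=grab_frame("wrist");cv2.imwrite("pics/w2.png",f["img"]);print(f["origin"],f["rotation"])
E
```

```text
clock: 1.15
position: [183.2, 623.6, 231.1]
ee_rot: [-3.141, 0.0, 1.509]
ft_force: [-0.1, 0.1, -0.4]
width: -0.2
grip_force: 0.0
clock: 1.95
position: [373.5, 290.8, 231.4]
ee_rot: [3.141, -0.0, 1.515]
ft_force: [1.0, 0.8, -0.2]
width: 0.2
grip_force: 0.0
clock: 2.95
position: [562.8, -39.4, 230.9]
ee_rot: [-3.141, -0.0, 1.513]
ft_force: [-0.2, -0.0, -0.6]
width: -0.2
grip_force: 0.0
2.95 [562.77396288 -39.40146569 230.86368833] [-3.14062755e+00 -4.96898006e-04  1.51295780e+00] -0.1838205207900269 [-0.23058048 -0.02321273 -0.6170795 ]
[567.55540393  33.42659193 373.40699224] [-0.29002664  0.0016846  -0.05873112]
```

View pics/w2.png

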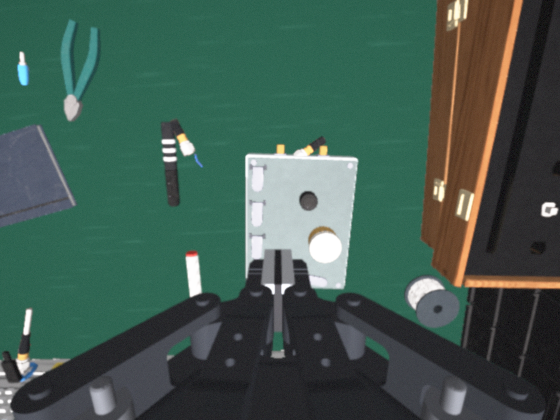

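The wrist view shows the cover's upper corners at (247,156) and (357,158), and its lower right at about (346,289). Tabs 1–3 are at (258,179), (257,213) and (257,247), the cap is at (308,201) and the jar at (325,245). The fingers hide tab 4.

```bash
python3 - <<'E'
from h import *
f=grab_frame("wrist");i=f["img"].astype(int)
m=((i.min(2)>120)).astype(np.uint8); m[:,:240]=0;m[:,365:]=0;m[:150]=0;m[255:]=0
for r in range(165,250,12):
    c=np.where(m[r])[0]; print(r,c.min(),c.max())
px=[(247,156),(357,158),(346,289)]
p=ray(f,px,26)[:,:2];print(p)
print(ray(f,[(258,167),(258,190),(257,201),(257,225),(257,235),(257,258)],28)[:,:2].round(1))
print(ray(f,[(308,201)],44)[:,:2],ray(f,[(325,245)],54)[:,:2])
crop=f["img"][145:300,235:370];cv2.imwrite("pics/w3.png",cv2.resize(crop,None,fx=3.8,fy=3.8,interpolation=cv2.INTER_CUBIC))
s=grab_frame("side")
print(ray(s,[(241.2,184.5),(296.7,193.2),(279.2,248),(213.7,237.5)],26).round(0)[:,:2],ray(s,[(271,164)],0))
E
```

```text
165 245 357
177 245 356
189 245 355
201 245 353
213 245 352
225 245 351
237 245 350
249 245 348
[[ 529.61091188   -3.99570022]
 [ 654.2200771   -13.27629647]
 [ 643.00719544 -181.55401376]]
[[ 541.3  -16.9]
 [ 539.3  -43.6]
 [ 537.1  -56.8]
 [ 534.8  -86.6]
 [ 533.8  -99.4]
 [ 531.5 -130. ]]
[[595.54528332 -55.79225482]] [[ 612.50443248 -105.8780448 ]]
[[ 634. -179.]
 [ 512. -168.]
 [ 527.   -3.]
 [ 653.  -11.]] [[ 586.78781295 -301.29110557    0.        ]]
```

View pics/w3.png

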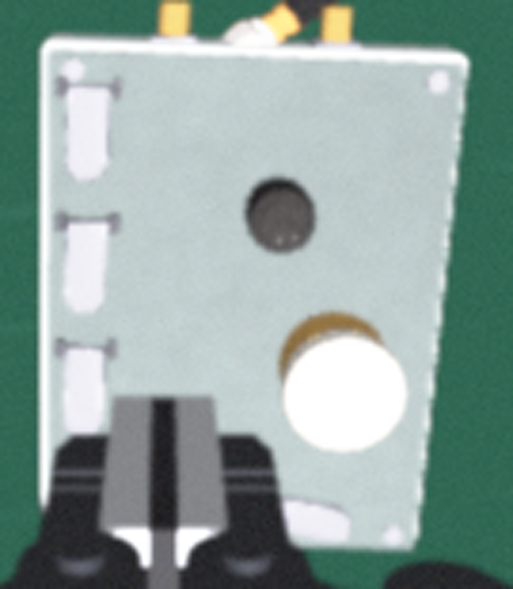

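Box centre is at (586.3,-92.8) with yaw -0.068. The tab hinges agree with that to about 1 mm. In the box frame the TCP is at (-27,52), so I go to (-50,84) and descend ahead of tab 1.

```bash
python3 -m inch '[[[0.016,-0.0115,0.02,0,0,0.01,0],[0.016,-0.0115,0.03,0,0,0,0],[0,0,0.04,0,0,0,0],[0,0,0.04,0,0,0,0],[0,0,0.03,0,0,0,0],[0,0,0.02,0,0,0,0],[0,0,0.01,0,0,0,0],[0,0,0.006,0,0,0,0],[0,0,0,0,0,0,0],[0,0,0,0,0,0,0]]]'
python3 - <<'E'
from h import *
s=sense();p=s["position"];print(s["clock"],p,s["ee_rot"],s["ft_force"])
d=R.from_euler('z',.068).apply(p-[586.3,-92.8,0]);print(d)
f=grab_frame("wrist");cv2.imwrite("pics/w4.png",f["img"][:,60:500])
E
```

```text
clock: 4.1
position: [542.7, -5.3, 36.5]
ee_rot: [3.139, 0.0, 1.505]
ft_force: [0.9, 0.0, 1.0]
width: 0.1
grip_force: 0.0
4.1 [542.67906533  -5.28432841  36.52124479] [3.13941106e+00 3.50788720e-04 1.50517570e+00] [0.89035301 0.0465468  1.04920379]
[-49.46660236  84.3494752   36.52124479]
```

View pics/w4.png

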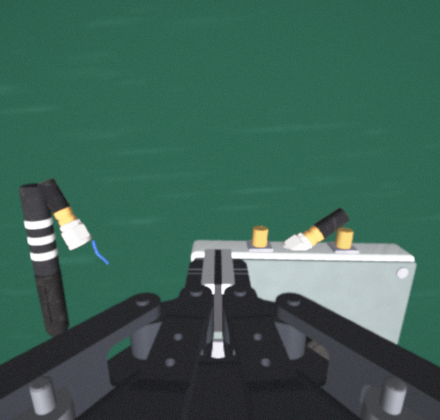

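The fingers (columns 203–233) stand over the jack-end corner; the box's left edge is at column 192, as intended. Next I probe the cover height.

```bash
python3 -m inch '[[[0,0,0.004,0,0,0,0],[0,0,0.003,0,0,0,0],[0,0,0.001,0,0,0,0],[0,0,0,0,0,0,0],[0,0,0,0,0,0,0]]]'
python3 -m inch '[[[0,0,0.001,0,0,0,0],[0,0,0,0,0,0,0],[0,0,0,0,0,0,0]]]'
```

```text
clock: 4.65
position: [541.8, -5.3, 27.3]
ee_rot: [-3.142, 0.0, 1.505]
ft_force: [-0.1, -0.4, 0.7]
width: -0.1
grip_force: 0.0
clock: 4.95
position: [541.8, -5.3, 26.3]
ee_rot: [-3.142, 0.0, 1.505]
ft_force: [-0.6, -0.7, 0.3]
width: 0.1
grip_force: 0.0
```

```bash
python3 -m inch '[[[0,0,0.0005,0,0,0,0],[0,0,0,0,0,0,0],[0,0,0,0,0,0,0]]]'
python3 -m inch '[[[0,0,0.0005,0,0,0,0],[0,0,0,0,0,0,0],[0,0,0,0,0,0,0]]]'
```

```text
clock: 5.25
position: [541.9, -5.3, 26.0]
ee_rot: [3.141, 0.0, 1.505]
ft_force: [-1.6, -0.6, 2.9]
width: 0.0
grip_force: 1.5
clock: 5.55
position: [541.9, -5.3, 26.0]
ee_rot: [-3.141, 0.0, 1.505]
ft_force: [-3.2, 0.5, 8.3]
width: 0.1
grip_force: 3.6
```

Contact with the cover is at z = 26.0. I rise to about 29.7 and trace the first tab.

```bash
python3 -m inch '[[[0,0,-0.0044,0,0,0,0],[0,0,0,0,0,0,0],[-0.006,0,0,0,0,0,0],[-0.006,0,0,0,0,0,0],[-0.006,0,0,0,0,0,0],[-0.006,0,0,0,0,0,0],[-0.006,0,0,0,0,0,0],[-0.006,0,0,0,0,0,0],[-0.006,0,0,0,0,0,0],[0,0,0,0,0,0,0]]]'
python3 -m inch '[[[-0.006,0,0,0,0,0,0],[-0.006,0,0,0,0,0,0],[-0.006,0,0,0,0,0,0],[-0.006,0,0,0,0,0,0],[-0.006,0,0,0,0,0,0],[-0.006,0,0,0,0,0,0],[-0.006,0,0,0,0,0,0],[-0.006,0,0,0,0,0,0],[0,0,0,0,0,0,0]]]'
```

```text
clock: 6.55
position: [539.0, -48.0, 29.7]
ee_rot: [3.142, 0.0, 1.504]
ft_force: [1.1, 1.0, -0.1]
width: -0.2
grip_force: 0.0
clock: 7.45
position: [535.9, -95.9, 29.8]
ee_rot: [3.141, 0.0, 1.504]
ft_force: [0.7, 0.3, -0.5]
width: 0.0
grip_force: 0.0
```

```bash
python3 -m inch '[[[-0.006,0,0,0,0,0,0],[-0.006,0,0,0,0,0,0],[-0.006,0,0,0,0,0,0],[-0.006,0,0,0,0,0,0],[-0.006,0,0,0,0,0,0],[-0.006,0,0,0,0,0,0],[-0.006,0,0,0,0,0,0],[-0.006,0,0,0,0,0,0],[-0.007,0,0,0,0,0,0],[-0.007,0,0,0,0,0,0]]]'
python3 -m inch '[[[0,0,0,0,0,0,0],[0,0.006,0,0,0,0,0],[0,0.006,0,0,0,0,0],[0,0.006,0,0,0,0,0],[0,0.006,0,0,0,0,0],[0,0.006,0,0,0,0,0],[0,0.006,0,0,0,0,0],[0,0.006,0,0,0,0,0],[0,0.006,0,0,0,0,0],[0,0.006,0,0,0,0,0]]]'
python3 -m inch '[[[0,0.006,0,0,0,0,0],[0,0.006,0,0,0,0,0],[0,0.006,0,0,0,0,0],[0,0.006,0,0,0,0,0],[0,0.006,0,0,0,0,0],[0,0.006,0,0,0,0,0],[0,0.006,0,0,0,0,0],[0,0.006,0,0,0,0,0],[0,0.006,0,0,0,0,0],[0,0,0,0,0,0,0]]]'
python3 -m inch '[[[0,0,-0.01,0,0,0,0],[0,0,-0.03,0,0,0,0],[0,0,-0.04,0,0,0,0],[0,0,-0.04,0,0,0,0],[0.03,0,-0.03,0,0,0,0],[0.04,0,-0.02,0,0,0,0],[0.04,0,0,0,0,0,0],[0.04,0,0,0,0,0,0],[0.04,0,0,0,0,0,0],[0,0,0,0,0,0,0]]]'
python3 - <<'E'
from h import *
f=grab_frame("wrist");a=f["img"][200:400,150:450]
b=grab_frame("side")["img"][170:260,190:325]
cv2.imwrite("pics/end.png",np.vstack([cv2.resize(f["img"],(400,300)),cv2.resize(b,(400,267),interpolation=cv2.INTER_CUBIC)]))
E
```

```text
clock: 8.45
position: [531.7, -157.5, 29.6]
ee_rot: [-3.141, -0.0, 1.505]
ft_force: [-0.2, -0.2, -0.7]
width: 0.1
grip_force: 0.0
clock: 9.45
position: [586.1, -160.5, 29.6]
ee_rot: [-3.141, -0.0, 1.505]
ft_force: [-2.6, 0.1, 1.2]
width: -0.0
grip_force: 1.1
clock: 10.45
position: [640.3, -164.2, 29.8]
ee_rot: [3.141, 0.0, 1.505]
ft_force: [-0.2, 0.2, 1.3]
width: 0.2
grip_force: 0.0
clock: 11.45
position: [651.6, 29.9, 200.5]
ee_rot: [3.141, -0.001, 1.51]
ft_force: [0.9, 0.1, -0.5]
width: 0.1
grip_force: 0.0
```

View pics/end.png

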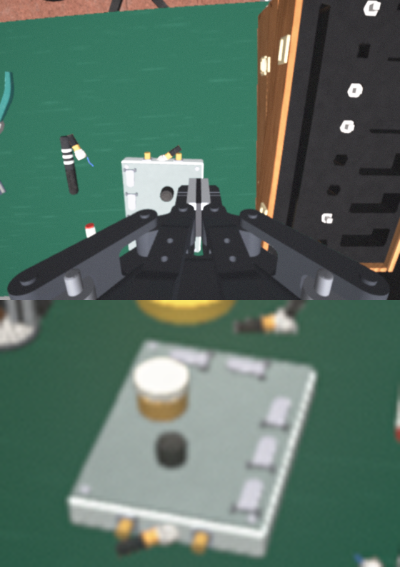

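The end picture shows all five tabs lying flat with clear gaps between them. The box corner is at side pixel (297,194), as at the start. The cap and jar have not moved, and the arm is clear at z = 200.

```bash
python3 -c "
from plant import *
print(job_done())"
```

```text
the job is handed in; nothing more can be done
None
```

I traced the row from the jack end round the corner in one light pass. The last pictures show all five tabs flat and the box, cap and jar unmoved. The arm is clear, and the job is handed in; no verdict came back.

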